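# Clamp the stuck cement jar in the cam vise and hold the lever at full lift

## Robot

A 7-joint arm with a two-finger parallel gripper is mounted at the origin on the work surface. World frame = base frame: x ahead of the robot, y to its left, z up, the work surface at z = 0. Lengths are in mm, angles in rad, forces in N, time in s.
With the tool pointing down it reaches from about 425 to 1025 mm from the base axis. Payload 3.6 kg.
Tool frame: the origin (TCP) lies on the front face of the gripper's body, between the roots of the fingers; the fingertips stand 73 mm ahead of it and the grasp point (between the pads) lies 54 mm ahead of it (ctrl.tip_extent is the distance from the TCP to the fingertips, in mm); z points along the fingers, y is the line along which they close (so a half turn about z gives the same grasp; the last joint's range is limited). The gripper opens to 85 mm and grips with 20 to 120 N. Pads are 22 mm wide; open, the fingers measure 114 mm over their backs; the gripper's body (76 mm by 85 mm) begins 54 mm behind the grasp point. The pads swing forward as they close: fully open they stand 13 mm farther back than shut.
Start: joints at [-1.325, 0.591, 0.048, 1.609, -0.033, 0.943, -0.034], TCP at [241.635, 683.551, 303.902] pointing down, gripper open.
Joint ranges: [-2.69, 2.69], [-0.47, 2.24], [-1.27, 1.36], [0.19, 2.51], [-1.53, 4.68], [0.08, 2.07], [-3.09, 3.09]. Speed limits (rad/s): [2.57, 2.57, 3.14, 3.14, 3.14, 3.14, 3.14].

## Interface

Orientations are given as a 3x3 rotation matrix whose columns are the frame's x, y, z axes.
In Python, from rig import readout, get_image, ctrl, cut_out gives the robot as it stands.
- The arm moves only by the shell command python3 -m pendant 'ROWS' [OPENING] [FORCE]. ROWS is JSON, a list of rows, each an object with "linear": the shift along the tool's x, y, z in cm, a list of three; "dr": the turn, a rotation vector about the tool's x, y, z in rad, a list of three. In form: [{"linear": [x, y, z], "dr": [rx, ry, rz]}, ...]. A call has 1 to 8 rows; each row shifts and turns the commanded pose from where the row before left it, along the tool's axes as they then stand; what a row does not reach is not made up. A row lasts 1/12 s, in which the tool goes at most 41.7 mm and 7.16 degrees, less where a joint would pass 70% of its speed; a pose out of reach is approached as far as the arm can. A call is refused whole if a number of a shift passes 4.17 or a number of a turn 0.125, either way. A call with a gripper value outside its range is refused whole. OPENING is the opening, from 0 (shut) to 1 (fully open), set as the call begins (- or left out, the last holds). The fingers move at their own pace and stop on an object; FORCE is the grip in N (left out, the last holds). Time passes only in rows, so rows that do not move let the fingers close. It gives the time, the measured TCP pose, the force, the opening and the grip force at its end, in the units of the state.
- readout.get_obs(): the state, without advancing time (a new reading comes with each control period).
- get_image(name): name is "scene" or "side" or "wrist"; returns a dict with "color" (400x640x3 uint8, red, green, blue), "K" (3x3 intrinsics, pixels), "pose" (4x4, takes a point from camera to world coordinates); the wrist camera has in their place "tool_from_camera" (4x4, takes a point from camera to tool coordinates, whose origin is the TCP and whose axes are the flange's). Camera axes: x right, y down, z forward; pixel columns grow to the right and rows downward; lengths in mm; the calibration is good to about 2 mm. A picture is of the moment at which its call begins: read the wrist's pose just before it. There is no depth.
- ctrl.sign_off(): hands the job in; it is judged then, once.
Trained networks look in the newest picture that a camera, given by its name, has taken for a name from the list of things; names that differ only in an ending like _2 or _b are one class to them, and where a whole thing is asked for, a point or a joint stands for the part that bears it (a point fixed in the world has none). Each returns a list of dicts, best first, with "p" (0 to 1); they miss things now and then, are a little off and sometimes report something else, mostly with a low value. They report only what shows in the picture. A call takes as long as a camera call. They do not tell look-alikes from the thing itself.
- cut_out(camera, target): "mask" (400x640 bool, what is visible of it) and "box" ([centre column, centre row, width, height] in pixels, round what is visible of it).
The state is a dict: "time_s": time; "joint_positions": joint angles; "qvel": joint speeds; "joint_efforts": joint torques, N m; "tool_pos": TCP position; "ee_rot": TCP orientation; "ft_force": force on the tool from outside, world axes, zero at the start; "ft_torque": the same for the moment, N m; "finger_gap": finger opening in mm; "gripper_force": force on a finger pad.
Only numpy, scipy, OpenCV 4.12 (cv2) and the standard library are available. Lean on these libraries where they do the work, as an engineer would, in place of code of your own. Each camera call takes 0.05 s, during which the arm holds its last target. There are 200 camera calls.

## Task

The lid of the squat cement jar has dried on: stand the jar upright on the bed of the cam vise between the two rubber-lined jaws, without dropping it, and let go of it. Then take the lever by its upright handle and swing it clockwise to the cam's highest lift, where the lever points straight out of the front of the vise, square to the line along which the jaws close, and not on past that point; the jar must then be gripped between both jaws. It springs back if let go, so finish with the fingers still holding the lever there while I free the lid, and leave the other things on the bench standing where they are.

Things in the scene. Friction and masses are not known exactly. Their poses are not given: they have to be found in the camera images.
- cement_jar: The cement jar: the only wide squat jar, round, amber glass with a broad ribbed black lid and plain paper label. 60 mm in diameter with straight walls up to 72 mm; lid 53 mm in diameter, from 79 mm to its top at 100 mm; about 0.3 kg. It starts standing upright on the bench. Origin at the centre of its underside, z up.
- vise: Grey cast-iron cam vise bolted to the bench: base 100 mm (x) by 236 mm (y), flat bed 25 mm high, jaws up to 70 mm high. Origin at bench level under the jar's place. The jaws close along its y: fixed jaw at +y; moving jaw, cam and lever at -y. Its -x side is the open front, within 0.25 rad of facing the robot. At the jar's +x and -x sides nothing rises above the bed.
- vise_seat (a point): Point on top of the bed midway between the open jaws, where the middle of the jar's underside belongs: 25 mm above the bench, straight above the vise's origin, same axes. With the lever open the jar has 6 mm of play either way along y; the V-shaped jaws (50 mm wide in x) centre it in x as they close.
- fixed_jaw: The fixed jaw's rubber-lined V at the vise's +y side, 50 mm wide, from 27 to 70 mm above the bench. Its lining sits on stiff springs (6 N per mm) and yields about 3 mm when the jar is fully clamped. Same origin and axes as the vise.
- moving_jaw: The moving jaw, the same rubber-lined V at the -y side, driven by the cam 15 mm towards +y and drawn back with it. Its origin coincides with the vise's when open and travels with it.
- cam_shaft (a joint): Angle of cam and lever about the upright shaft, rad, growing clockwise seen from above. 0: open, held there by a return spring (lever to the vise's -y, 10 degrees towards +x). 1.745: highest lift, lever straight along the vise's -x, over a short line on the base. Beyond it the jaw backs off, to a stop at 2.095. It pushes back with up to 4 N at the handle; let go, it flies back to 0.
- lever: The steel lever on the cam shaft, a bar 14 mm wide between 64 and 72 mm above the bench, with an upright black handle at its end. Origin on the shaft's axis at bench level; its x axis points along the bar to the handle, which stands 110 mm out.
- lever_handle (a point): Middle of the upright part to hold on the lever's handle: a round post 23 mm in diameter, from the bar at 72 mm to its top at 125 mm above the bench; this point lies 100 mm above the bench on the post's axis. The post is fixed to the lever, so it may turn between the fingers.
- lever_axis (a point): Point on the cam shaft's upright axis, 100 mm above the bench, 83 mm from the vise's middle towards its -y; the handle circles it at 110 mm.
- dye_bottle: Slim amber glass bottle with a black cap, 40 mm in diameter, 124 mm tall, standing. Bystander. Origin at the centre of its underside.
- polish_tin: Flat round metal polish tin, 77 mm in diameter, 27 mm high. Bystander. Origin at the centre of its underside.
- cleaner_bottle: White plastic bottle with a thin neck, 56 mm in diameter, 165 mm tall, towards the back of the bench. Bystander. Origin at the centre of its underside.
- shoe: Dark lace-up leather shoe, 285 x 95 mm, 100 mm high, at the back behind the vise. Bystander. Origin under its middle.
- hammer: Hammer lying flat, 260 mm long, to the right and behind. Bystander. Origin on its handle line.
- shoe_brush: Wooden-backed shoe brush, 170 x 60 mm, 48 mm high, bristles down. Bystander. Origin at the centre of its underside.
- rubber_heel: Rubber heel piece, 66 x 60 mm, 18 mm thick, lying flat between the robot and the vise's left end. Bystander. Origin at the centre of its underside.
Mind the look-alikes: they are no part of the job. What is shaped like the cement_jar but purple or red is not meant.

How it is judged (in metres and radians):
On the way:
1. The jar stands upright on the vise's bed between the jaws, let go, with the lever still open (z of cement_jar in the frame of vise between 0.022 and 0.029 m and angle between cement_jar's own z axis and vertical below 0.06 rad and y of cement_jar in the frame of vise between -0.015 and 0.018 m and x of cement_jar in the frame of vise between -0.012 and 0.012 m and contact force between the fingers and cement_jar below 0.2 N and linear speed of cement_jar below 0.03 m/s and value of joint cam_shaft below 0.3 rad), for 0.2 s.
At the end, for the whole second after the job is handed in: The lever rests within 0.17 rad (10 degrees) of the highest lift, held by the fingers (over 0.5 N); the jar stands upright (within 0.06 rad) on the bed between the jaws, within 12 mm of the middle of their width, untouched by the fingers, and both jaws grip it with over 6 N (z of cement_jar in the frame of vise between 0.022 and 0.029 m and angle between cement_jar's own z axis and vertical below 0.06 rad and y of cement_jar in the frame of vise between -0.015 and 0.018 m and x of cement_jar in the frame of vise between -0.012 and 0.012 m and value of joint cam_shaft between 1.575 and 1.915 rad and contact force between the fingers and lever above 0.5 N and contact force between cement_jar and fixed_jaw above 6 N and contact force between cement_jar and moving_jaw above 6 N and contact force between the fingers and cement_jar below 0.2 N and linear speed of cement_jar below 0.03 m/s and velocity of joint cam_shaft between -0.1 and 0.1 rad/s); the arm keeps its last pose, push and grip.
It fails at once if The jar is tipped by more than 0.35 rad (20 degrees) (angle between cement_jar's own z axis and vertical above 0.35 rad).
It fails at once if The jar is dropped: it falls free more than 15 mm above the vise's bed (height (world z) of cement_jar above 0.04 m and contact force between cement_jar and anything else below 0.01 N).
It fails at once if Another thing on the bench is shifted by more than 40 mm (distance of any of dye_bottle, polish_tin, cleaner_bottle, shoe, hammer, shoe_brush, rubber_heel from where it was at the start of the episode above 0.04 m).
It fails at once if A standing bottle is knocked over (angle between any of dye_bottle, cleaner_bottle's own z axis and vertical above 0.5 rad).
It also fails if it takes over 54 s, if anything falls off the work surface, if the arm or the gripper's body presses on something with over 40 N, if the wrist force passes 120 N, or if a joint passes its speed limit or range.

## Working session

There is one attempt and no reset: what is moved stays moved. The work goes in short steps, Python scripts to look and compute and a shell command to move; the robot and the scene stay as the last step left them, time stands still between calls to the robot, and variables do not carry over. Pictures are saved under pics/ and viewed, at most 11 in all, crops included, and the job is handed in when it is done.

```bash
mkdir -p pics; ls; python3 - <<'E'
from rig import readout,get_image,ctrl,cut_out
import cv2,numpy as np
o=readout.get_obs(); print(o['time_s'],o['tool_pos'],np.round(o['ee_rot'],3).tolist(),o['finger_gap'],ctrl.tip_extent)
for c in ['scene','side']:
    im=get_image(c); cv2.imwrite(f'pics/{c}0.png',im['color'][:,:,::-1]); print(c,np.round(im['K'],1).tolist(),np.round(im['pose'],3).tolist())
    for t in ['cement_jar','vise','lever','lever_handle','fixed_jaw','moving_jaw','dye_bottle','rubber_heel','polish_tin','shoe_brush','cleaner_bottle']:
        print(t,[(round(float(d['p']),2),np.round(d['box']).tolist()) for d in cut_out(c,t)][:4])
E
```

```text
pics
0.0 [241.37153623 682.93490383 302.74316705] [[-0.943, 0.333, -0.001], [0.333, 0.943, -0.002], [-0.0, -0.002, -1.0]] 86.01883093066446 72.6
scene [[473.3, 0.0, 321.7], [0.0, 473.3, 198.8], [0.0, 0.0, 1.0]] [[0.344, 0.728, -0.593, 1550.077], [0.939, -0.272, 0.212, -375.657], [-0.007, -0.63, -0.777, 1300.08], [0.0, 0.0, 0.0, 1.0]]
cement_jar [(0.87, [242.0, 206.0, 20.0, 32.0]), (0.76, [175.0, 205.0, 23.0, 25.0]), (0.73, [187.0, 228.0, 24.0, 30.0]), (0.66, [209.0, 207.0, 22.0, 27.0])]
vise [(0.9, [329.0, 203.0, 84.0, 47.0])]
lever [(0.87, [302.0, 205.0, 37.0, 25.0])]
lever_handle [(0.82, [304.0, 206.0, 39.0, 24.0])]
fixed_jaw [(0.57, [347.0, 190.0, 10.0, 21.0])]
moving_jaw [(0.58, [327.0, 200.0, 14.0, 19.0])]
dye_bottle [(0.73, [425.0, 149.0, 13.0, 31.0])]
rubber_heel [(0.52, [352.0, 153.0, 20.0, 18.0]), (0.19, [327.0, 202.0, 84.0, 48.0])]
polish_tin [(0.83, [391.0, 164.0, 24.0, 20.0]), (0.23, [329.0, 202.0, 86.0, 47.0])]
shoe_brush [(0.81, [410.0, 204.0, 33.0, 44.0]), (0.67, [348.0, 194.0, 12.0, 20.0]), (0.34, [327.0, 199.0, 16.0, 18.0])]
cleaner_bottle [(0.37, [328.0, 204.0, 88.0
[... 166 characters left out ...]
 821.425], [0.0, 0.0, 0.0, 1.0]]
cement_jar [(0.9, [364.0, 161.0, 21.0, 33.0]), (0.81, [349.0, 176.0, 20.0, 36.0]), (0.76, [347.0, 149.0, 17.0, 29.0]), (0.63, [249.0, 235.0, 54.0, 82.0])]
vise [(0.8, [319.0, 227.0, 41.0, 105.0])]
lever [(0.71, [323.0, 198.0, 18.0, 47.0]), (0.65, [394.0, 287.0, 30.0, 17.0])]
lever_handle [(0.9, [321.0, 197.0, 18.0, 42.0])]
fixed_jaw []
moving_jaw [(0.57, [320.0, 227.0, 20.0, 19.0]), (0.15, [319.0, 227.0, 40.0, 106.0])]
dye_bottle [(0.68, [344.0, 353.0, 20.0, 47.0])]
rubber_heel [(0.79, [394.0, 288.0, 31.0, 19.0])]
polish_tin [(0.72, [353.0, 322.0, 35.0, 34.0])]
shoe_brush [(0.69, [273.0, 304.0, 73.0, 24.0])]
cleaner_bottle [(0.74, [272.0, 302.0, 72.0, 26.0])]
```

```bash
python3 - <<'E'
import cv2,numpy as np
a=cv2.imread('pics/scene0.png')[110:270,140:460]; b=cv2.imread('pics/side0.png')[110:390,200:440]
cv2.imwrite('pics/sc_c.png',cv2.resize(a,None,fx=2.5,fy=2.5,interpolation=3)); cv2.imwrite('pics/si_c.png',cv2.resize(b,None,fx=2.1,fy=2.1,interpolation=3))
E
```

```text
(no output)
```

View pics/sc_c.png

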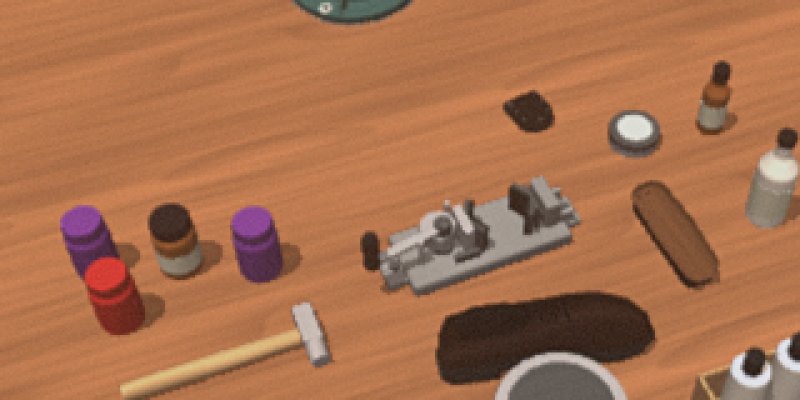

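View pics/si_c.png

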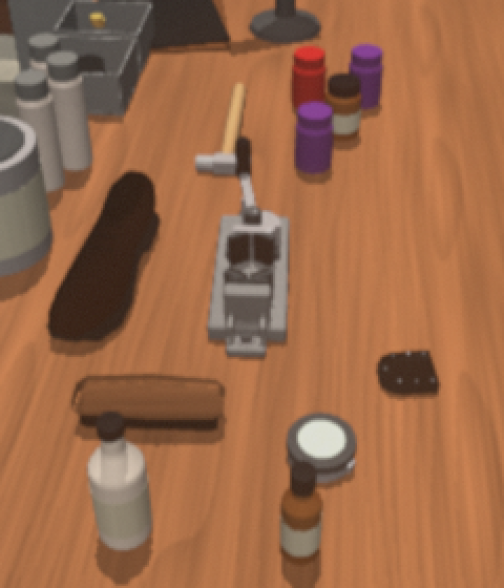

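The amber, black-lidded jar is at scene (209,207) and side (364,161). The purple ones at scene (242,206) and (175,205) and the red one at (187,228) are look-alikes. Next I'll fit the jar, its neighbours and the vise to both views.

```bash
cat > h.py <<'E'
from rig import readout,get_image,ctrl,cut_out
import numpy as np,cv2
from scipy.optimize import least_squares
def proj(P,K,T):
    q=(np.atleast_2d(P)-T[:3,3])@T[:3,:3]; p=q@K.T; return p[:,:2]/p[:,2:]
def cyl(x,y,r=30,h0=0,h=72,r2=26.5,h2=100):
    a=np.linspace(0,2*np.pi,40); c,s=np.cos(a),np.sin(a); o=np.ones(40)
    return np.vstack([np.c_[x+R*c,y+R*s,o*z] for R,z in((r,h0),(r,h),(r2,h2))])
def box(P,K,T):
    p=proj(P,K,T); a,b=p.min(0),p.max(0); return np.r_[(a+b)/2,b-a]
def ray(px,K,T,z):
    d=T[:3,:3]@np.linalg.solve(K,[px[0],px[1],1]); return T[:3,3]+d*(z-T[2,3])/d[2]
def vw(P,x,y,th): # vise frame -> world
    c,s=np.cos(th),np.sin(th); P=np.atleast_2d(np.array(P,float)); return np.c_[x+c*P[:,0]-s*P[:,1],y+s*P[:,0]+c*P[:,1],P[:,2]]
def wristT():
    o=readout.get_obs(); M=np.eye(4); M[:3,:3]=o['ee_rot']; M[:3,3]=o['tool_pos']; im=get_image('wrist'); return im,M@im['tool_from_camera'],o
E
python3 - <<'E'
from h import *
S=get_image('scene');D=get_image('side')
for n,b1,b2 in (('jar',[209,207,22,27],[364,161,21,33]),('purA',[242,206,20,32],[349,176,20,36])):
    f=lambda p:np.r_[box(cyl(*p),S['K'],S['pose'])-b1,box(cyl(*p),D['K'],D['pose'])-b2]
    r=least_squares(f,[600,-200]); print(n,r.x,np.round(r.fun,1))
for n,b in (('purB',[175,205]),('red',[187,228]),('jar',[209,207]),('purA',[242,206])): print(n,ray(b,S['K'],S['pose'],50))
for n,b,z in (('tin',[391,164],13),('heel',[352,153],9),('dye',[425,149],60)): print(n,ray(b,S['K'],S['pose'],z))
sc=[([0,0,0],None)]
a=np.radians(10)
H=[110*np.sin(a),-83-110*np.cos(a),100]
def f(p):
    x,y,t,yc,L=p
    e=lambda sx,sy,z:[sx*50,yc+sy*L/2,z]
    A=proj(vw([H,e(1,-1,0),e(1,1,0)],x,y,t),S['K'],S['pose'])-[[288,210],[306.8,227],[368.8,206]]
    B=proj(vw([H,e(1,1,0),e(-1,1,0),e(1,-1,25),e(-1,-1,25)],x,y,t),D['K'],D['pose'])-[[315.7,185],[300,269.5],[335.7,272],[305.7,212],[337,214]]
    return np.r_[A.ravel(),B.ravel()]
r=least_squares(f,[700,0,0,0,236]); print(r.x,np.round(r.fun,1)); print('handle',vw(H,*r.x[:3]))
E
```

```text
jar [ 491.13032268 -401.23190045] [ 0.2 -0.9  0.6  4.6 -0.4 -0.7 -2.8  0.1]
purA [ 534.26928535 -296.46369143] [ 0.7  1.   1.  -0.4  1.  -0.4 -1.3 -1.2]
purB [ 447.0729123  -508.26462637   50.        ]
red [ 556.58964937 -486.94296868   50.        ]
jar [ 495.76877182 -402.25264201   50.        ]
purA [ 530.43141716 -297.11258002   50.        ]
tin [500.34836352 273.74774312  13.        ]
heel [393.0529732  161.52366276   9.        ]
dye [513.95835655 399.60834709  60.        ]
[ 6.03583822e+02  2.76724708e+01  5.54645264e-02 -2.90675630e+01
  2.26086494e+02] [ 0.5 -1.6  0.5  1.7 -1.4  1.5  0.  -1.7 -0.8  1.6  1.1  0.1 -0.6  0.7
  1.  -0.6]
handle [[ 633.2622723  -162.30326231  100.        ]]
```

```bash
R='{"linear":[0,0,0],"dr":[0,0,0.118]}'; 
python3 -m pendant '[{"linear":[0,0,0],"dr":[0,0,0.118]},{"linear":[0,0,0],"dr":[0,0,0.118]},{"linear":[0,0,0],"dr":[0,0,0.118]},{"linear":[0,0,0],"dr":[0,0,0.118]},{"linear":[0,0,0],"dr":[0,0,0.118]}]' 1 40 >/dev/null
python3 -m pendant '[{"linear":[0,0,0],"dr":[0,0,0.118]},{"linear":[0,0,0],"dr":[0,0,0.118]},{"linear":[0,0,0],"dr":[0,0,0.118]},{"linear":[0,0,0],"dr":[0,0,0.118]},{"linear":[0,0,0],"dr":[0,0,0.118]}]'
python3 -m pendant '[{"linear":[-3.6,1.8,0],"dr":[0,0,0]},{"linear":[-3.6,1.8,0],"dr":[0,0,0]},{"linear":[-3.6,1.8,0],"dr":[0,0,0]},{"linear":[-3.6,1.8,0],"dr":[0,0,0]},{"linear":[-3.6,1.8,0],"dr":[0,0,0]},{"linear":[-3.6,1.8,0],"dr":[0,0,0]}]'
python3 -m pendant '[{"linear":[-3.6,1.8,0],"dr":[0,0,0]},{"linear":[-3.6,1.8,0],"dr":[0,0,0]},{"linear":[-3.6,1.8,0],"dr":[0,0,0]},{"linear":[-3.6,1.8,0],"dr":[0,0,0]},{"linear":[-3.6,1.8,0],"dr":[0,0,0]},{"linear":[-3.6,1.8,0],"dr":[0,0,0]}]'
python3 -m pendant '[{"linear":[-3.6,1.8,0],"dr":[0,0,0]},{"linear":[-3.6,1.8,0],"dr":[0,0,0]},{"linear":[-3.6,1.8,0],"dr":[0,0,0]},{"linear":[-3.6,1.8,0],"dr":[0,0,0]},{"linear":[-3.6,1.8,0],"dr":[0,0,0]},{"linear":[0,0,0],"dr":[0,0,0]}]'
python3 - <<'E'
from h import *
im,T,o=wristT(); cv2.imwrite('pics/w1.png',im['color'][:,:,::-1])
print(o['time_s'],o['tool_pos'],np.round(o['ee_rot'],3).tolist(),np.round(o['joint_positions'],2)); print(np.round(T,3).tolist(),im['K'].tolist())
for t in ['vise','lever','lever_handle','fixed_jaw','moving_jaw']: print(t,[(round(float(d['p']),2),np.round(d['box']).tolist()) for d in cut_out('wrist',t)][:2])
E
```

```text
time_s: 2.13
tool_pos: [241.4, 683.6, 303.9]
ee_rot: [[-0.045, 0.999, -0.0], [0.999, 0.045, 0.0], [0.0, -0.0, -1.0]]
ft_force: [-0.2, -0.1, 0.3]
finger_gap: 85.3
gripper_force: 0.0
time_s: 2.63
tool_pos: [361.1, 471.8, 304.1]
ee_rot: [[-0.052, 0.999, 0.0], [0.999, 0.052, 0.0], [0.0, 0.0, -1.0]]
ft_force: [0.7, -0.0, 0.1]
finger_gap: 85.3
gripper_force: 0.0
time_s: 3.13
tool_pos: [480.1, 261.5, 304.3]
ee_rot: [[-0.051, 0.999, 0.001], [0.999, 0.051, 0.001], [0.001, 0.001, -1.0]]
ft_force: [0.9, 0.3, -0.1]
finger_gap: 85.3
gripper_force: 0.0
time_s: 3.63
tool_pos: [582.5, 77.6, 305.4]
ee_rot: [[-0.038, 0.999, 0.006], [0.999, 0.038, -0.006], [-0.006, 0.006, -1.0]]
ft_force: [0.0, -1.1, -0.3]
finger_gap: 85.6
gripper_force: 0.0
3.6333 [582.47421498  77.61397206 305.35020197] [[-0.038, 0.999, 0.006], [0.999, 0.038, -0.006], [-0.006, 0.006, -1.0]] [-0.53  0.44  0.43  1.94 -0.24  0.8   0.07]
[[0.999, 0.034, 0.018, 578.822], [0.038, -0.947, -0.319, 158.016], [0.006, 0.319, -0.948, 376.729], [0.0, 0.0, 0.0, 1.0]] [[333.01892439920397, 0.0, 322.8132818930975], [0.0, 333.01892439920397, 197.6343509476599], [0.0, 0.0, 1.0]]
vise [(0.71, [341.0, 234.0, 99.0, 270.0]), (0.59, [337.0, 318.0, 57.0, 99.0])]
lever [(0.73, [336.0, 315.0, 55.0, 101.0]), (0.45, [342.0, 233.0, 90.0, 267.0])]
lever_handle [(0.55, [336.0, 316.0, 52.0, 102.0])]
fixed_jaw [(0.83, [345.0, 187.0, 67.0, 28.0]), (0.63, [339.0, 236.0, 94.0, 261.0])]
moving_jaw [(0.69, [344.0, 257.0, 64.0, 52.0]), (0.38, [339.0, 235.0, 95.0, 268.0])]
```

View pics/w1.png

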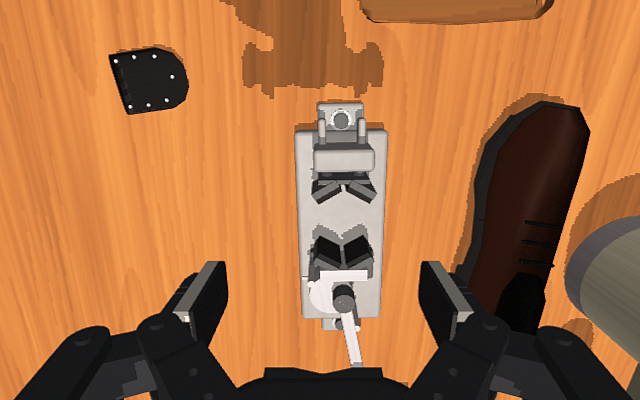

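The wrist view shows the bed corners at (295,130), (387,130), (302,317) and (380,319), the fixed V apex at (344,187), and the shaft cap at (345,297).

```bash
python3 - <<'E'
from h import *
im,T,o=wristT(); K=im['K']; 
for n,p,z in (('ul',(295.5,130),25),('ur',(387,130),25),('ll',(302,317),25),('lr',(380,319),25),('shaft78',(345,297),78),('shaft90',(345,297),90),('Vfix',(344,185),70),('Vmov',(342,246),70),('ftipL',(313,187),70),('ftipR',(375,187),70),('mtipL',(317,238),70),('mtipR',(367,236),70),
 ('bolt',(357,365),68)): print(n,np.round(ray(p,K,T,z),1))
for n in ('fixed_jaw','moving_jaw','vise','lever'):
    m=cut_out('wrist',n)[0]['mask']; c=np.argwhere(m)[:,::-1]; print(n,np.round(ray(c.mean(0),K,T,65),1),cv2.minAreaRect(c.astype(np.float32)))
E
python3 - <<'E'
import cv2
a=cv2.imread('pics/w1.png')[90:390,270:420]; cv2.imwrite('pics/w1c.png',cv2.resize(a,None,fx=2,fy=2,interpolation=2).copy())
E
```

```text
ul [546.9 127.   25. ]
ur [641.8 132.2  25. ]
ll [ 561.8 -104.5   25. ]
lr [ 660. -102.   25.]
shaft78 [607.5 -35.6  78. ]
shaft90 [606.1 -27.3  90. ]
Vfix [598.   83.3  70. ]
Vmov [600.8  19.   70. ]
ftipL [568.6  79.7  70. ]
ftipR [627.8  82.9  70. ]
mtipL [575.   26.5  70. ]
mtipR [625.   31.4  70. ]
bolt [ 629.5 -134.    68. ]
fixed_jaw [602.9  65.1  65. ] ((349.0, 202.5), (31.0, 64.0), 90.0)
moving_jaw [607.7 -14.5  65. ] ((345.983642578125, 271.8296813964844), (46.766571044921875, 59.90900421142578), 88.60282135009766)
vise [602.7  34.   65. ] ((346.5, 241.5), (93.0, 249.0), 0.0)
lever [605.2 -73.4  65. ] ((335.86688232421875, 325.213623046875), (84.39498138427734, 43.694007873535156), 86.09950256347656)
```

View pics/w1c.png

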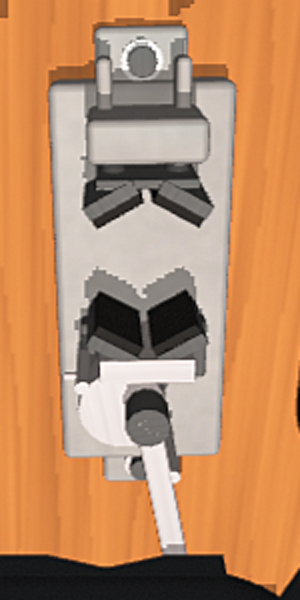

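```bash
cat > ov.py <<'E'
from h import *
import sys
x,y,t=map(float,sys.argv[1:4]); im,T,o=wristT(); K=im['K']; s=4
img=cv2.resize(np.ascontiguousarray(im['color'][100:380,260:440,::-1]),None,fx=s,fy=s,interpolation=3)
def L(P,c):
    p=((proj(vw(P,x,y,t),K,T)-[260,100]+.5)*s).astype(int); cv2.polylines(img,[p],False,c,1)
print('tool',o['tool_pos'])
for z,c in((70,(0,255,0)),(27,(255,0,0))):
    for sg in(1,-1): L([[-25,sg*26.2,z],[0,sg*40.6,z],[25,sg*26.2,z]],c)
a=np.linspace(0,6.3,30)
L(np.c_[30*np.cos(a),30*np.sin(a),25+0*a],(0,0,255))
for z in(72,): L(np.c_[8*np.cos(a),-83+8*np.sin(a),z+0*a],(255,0,255))
L([[0,-83,72],[19.1,-83-108.3,72]],(0,255,255)); L([[0,-60,25],[0,60,25]],(0,0,255))
img=img[:,:]; h=600; img=cv2.resize(img,(int(img.shape[1]*h/img.shape[0]),h)); cv2.imwrite(sys.argv[4],img)
E
python3 ov.py 600.5 42 0.067 pics/ov1.png
```

```text
tool [578.13684065  88.98624281 303.89323495]
```

View pics/ov1.png

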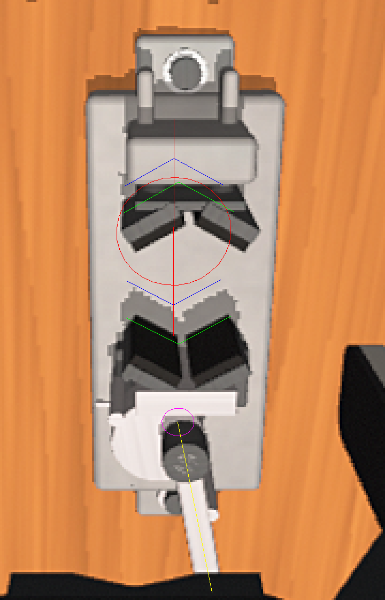

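```bash
python3 ov.py 604.5 30 0.067 pics/ov2.png
```

```text
tool [578.21388496  88.72824077 303.93437918]
```

View pics/ov2.png

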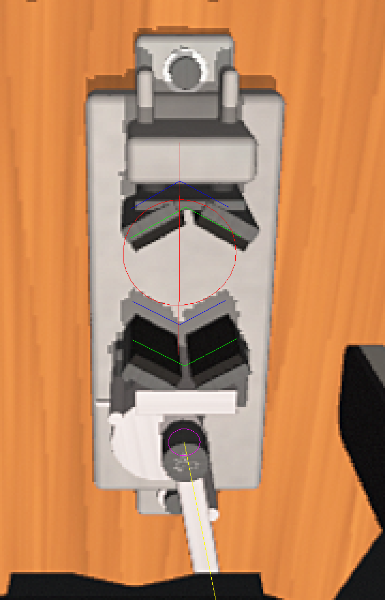

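```bash
python3 - <<'E'
from h import *
im,T,o=wristT(); K=im['K']; print(o['tool_pos'],np.round(o['joint_positions'],3))
q=lambda u,v:(260+u/2.143,100+v/2.143)
C=[ray(q(*p),K,T,25)[:2] for p in((87,93),(284,93),(94,490),(262,488))]
a,b=(C[0]+C[1])/2,(C[2]+C[3])/2; d=a-b; print(np.round(C,1).tolist(),a,b,'yaw',np.arctan2(-d[0],d[1]),np.hypot(*d))
for n,p,z in(('fapex',(189,217),70),('mapex',(186,388),70),('fL',(137,250),70),('fR',(245,249),70),('mL',(128,350),70),('mR',(248,347),70),('m27apex',(184,330),27),('cap',(185,432),78)): print(n,np.round(ray(q(*p),K,T,z),1))
E
```

```text
[578.29306766  88.50052015 303.92971919] [-0.538  0.443  0.422  1.944 -0.246  0.804  0.072]
[[553.5, 111.6], [650.2, 116.6], [565.0, -124.2], [664.7, -117.5]] [601.83556518 114.10544648] [ 614.87745123 -120.86569975] yaw 0.055447309891142556 235.33280763595582
fapex [604.   65.2  70. ]
mapex [609.3 -23.6  70. ]
fL [581.4  47.9  70. ]
fR [630.9  51.   70. ]
mL [579.8  -4.   70. ]
mR [6.375e+02 6.000e-01 7.000e+01]
m27apex [610.5 -14.4  27. ]
cap [609.7 -43.3  78. ]
```

```bash

python3 -m pendant '[{"linear":[-3.8,-0.9,0],"dr":[0,0,0]},{"linear":[-3.8,-0.9,0],"dr":[0,0,0]},{"linear":[-3.8,-0.9,0],"dr":[0,0,0]},{"linear":[-3.8,-0.9,0],"dr":[0,0,0]},{"linear":[-3.8,-0.9,0],"dr":[0,0,0]},{"linear":[-3.8,-0.9,0],"dr":[0,0,0]},{"linear":[-3.8,-0.9,0],"dr":[0,0,0]}]' >/dev/null
python3 -m pendant '[{"linear":[-3.8,-0.9,0],"dr":[0,0,0]},{"linear":[-3.8,-0.9,0],"dr":[0,0,0]},{"linear":[-3.8,-0.9,0],"dr":[0,0,0]},{"linear":[-3.0,-0.7,0],"dr":[0,0,0]},{"linear":[-1.8,-0.5,0],"dr":[0,0,0]},{"linear":[0,0,0],"dr":[0,0,0]},{"linear":[0,0,0],"dr":[0,0,0]},{"linear":[0,0,0],"dr":[0,0,0]}]'
python3 - <<'E'
from h import *
im,T,o=wristT(); cv2.imwrite('pics/w2.png',im['color'][:,:,::-1]); K=im['K']
print(o['time_s'],o['tool_pos'],np.round(o['ee_rot'],3).tolist(),np.round(o['joint_positions'],2))
for d in cut_out('wrist','cement_jar'):
    m=d['mask']; b=d['box']
    r=least_squares(lambda p:box(cyl(*p),K,T)-b,[500,-400]); print(d['p'],b,r.x,np.round(r.fun,1),im['color'][m].mean(0).round())
E
```

```text
time_s: 5.58
tool_pos: [498.8, -343.4, 303.6]
ee_rot: [[-0.052, 0.999, -0.0], [0.999, 0.052, 0.001], [0.001, -0.0, -1.0]]
ft_force: [0.9, -0.2, 0.2]
finger_gap: 85.3
gripper_force: 0.0
5.5833 [ 498.79032702 -343.43661542  303.59589191] [[-0.052, 0.999, -0.0], [0.999, 0.052, 0.001], [0.001, -0.0, -1.0]] [ 0.21  0.47  0.45  1.9  -0.27  0.83  0.85]
0.94 [317.9, 228.4, 62.2, 82.8] [ 496.7069241  -400.56348975] [-0.  -0.7 -2.   4.2] [66. 53. 42.]
0.81 [370.8, 132.3, 76.0, 71.2] [ 539.92732721 -299.05932814] [ 0.9 -0.4 -2.9  1.1] [131.  57. 147.]
0.74 [278.2, 315.8, 59.0, 95.2] [ 458.31497324 -512.66735002] [ 0.2 -0.1  0.6  1.7] [102.  41. 117.]
0.64 [370.9, 306.0, 64.2, 96.4] [ 559.87984885 -493.96575898] [ 0.7 -0.1 -2.8 -0.4] [161.  17.  11.]
```

View pics/w2.png

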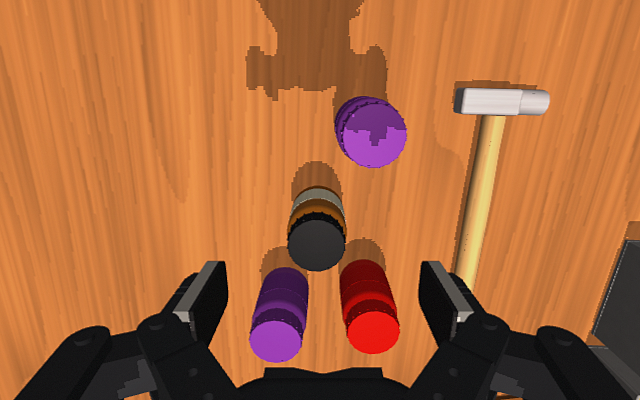

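Confirmed: the amber jar with the ribbed black lid is at (318,228). Purple is at (371,132) and (278,316), red at (371,306). Next I align and descend.

```bash

python3 -m pendant '[{"linear":[-1.9,-0.18,0],"dr":[0,0,0]},{"linear":[-1.9,-0.18,0],"dr":[0,0,0]},{"linear":[-1.9,-0.18,0],"dr":[0,0,0]},{"linear":[0,0,2.0],"dr":[0,0,0]},{"linear":[0,0,2.5],"dr":[0,0,0]},{"linear":[0,0,2.5],"dr":[0,0,0]},{"linear":[0,0,2.5],"dr":[0,0,0]}]'
python3 -m pendant '[{"linear":[0,0,2.5],"dr":[0,0,0]},{"linear":[0,0,2.5],"dr":[0,0,0]},{"linear":[0,0,2.0],"dr":[0,0,0]},{"linear":[0,0,1.5],"dr":[0,0,0]},{"linear":[0,0,0.9],"dr":[0,0,0]},{"linear":[0,0,0],"dr":[0,0,0]},{"linear":[0,0,0],"dr":[0,0,0]},{"linear":[0,0,0],"dr":[0,0,0]}]'
python3 - <<'E'
from h import *
im,T,o=wristT(); K=im['K']; print(o['tool_pos'])
for d in cut_out('wrist','cement_jar')[:2]: print(d['p'],d['box'],ray(d['box'][:2],K,T,100))
E
```

```text
time_s: 6.27
tool_pos: [497.1, -400.2, 208.1]
ee_rot: [[-0.054, 0.999, 0.001], [0.999, 0.054, 0.001], [0.0, 0.001, -1.0]]
ft_force: [0.8, 0.7, 0.5]
finger_gap: 85.6
gripper_force: 0.0
time_s: 6.93
tool_pos: [496.8, -402.0, 116.0]
ee_rot: [[-0.052, 0.999, 0.002], [0.999, 0.052, -0.001], [-0.001, 0.002, -1.0]]
ft_force: [-1.1, 0.2, 0.7]
finger_gap: 85.2
gripper_force: 0.0
[ 496.79347595 -401.96446437  115.97136667]
0.96 [318.3, 276.8, 167.0, 200.5] [ 493.94805432 -376.15591474  100.        ]
0.85 [498.4, 58.4, 282.6, 113.7] [ 534.92164928 -313.04601264  100.        ]
```

```bash

python3 -m pendant '[{"linear":[0,0,0],"dr":[0,0,0]},{"linear":[0,0,0],"dr":[0,0,0]},{"linear":[0,0,0],"dr":[0,0,0]},{"linear":[0,0,0],"dr":[0,0,0]},{"linear":[0,0,0],"dr":[0,0,0]},{"linear":[0,0,0],"dr":[0,0,0]},{"linear":[0,0,0],"dr":[0,0,0]},{"linear":[0,0,0],"dr":[0,0,0]}]' 0 45
python3 -m pendant '[{"linear":[0,0,-0.3],"dr":[0,0,0]},{"linear":[0,0,-0.7],"dr":[0,0,0]},{"linear":[0,0,-1],"dr":[0,0,0]},{"linear":[0,0,0],"dr":[0,0,0]},{"linear":[0,0,0],"dr":[0,0,0]},{"linear":[0,0,0],"dr":[0,0,0]}]'
python3 - <<'E'
from h import *
o=readout.get_obs(); print(o['tool_pos'],o['joint_positions'])
for c in('side','scene'):
    im=get_image(c)
    for d in cut_out(c,'cement_jar')[:4]: print(c,d['p'],np.round(d['box']),im['color'][d['mask']].mean(0).round())
E
```

```text
time_s: 7.7
tool_pos: [496.0, -402.2, 116.0]
ee_rot: [[-0.051, 0.999, 0.001], [0.999, 0.051, -0.0], [-0.0, 0.001, -1.0]]
ft_force: [-0.9, 1.1, 5.3]
finger_gap: 58.3
gripper_force: 48.2
time_s: 8.2
tool_pos: [496.0, -401.8, 135.1]
ee_rot: [[-0.051, 0.999, 0.0], [0.999, 0.051, -0.0], [-0.0, 0.0, -1.0]]
ft_force: [-0.4, -0.3, -3.2]
finger_gap: 58.1
gripper_force: 49.0
[ 495.97411426 -401.77600348  135.06866149] [ 0.39389252  0.72649779  0.31870558  1.92159506 -0.40542412  0.55606892
  1.03639986]
side 0.69 [348. 175.  20.  36.] [97. 54. 90.]
side 0.58 [348. 149.  19.  27.] [135.  47.  41.]
side 0.57 [362. 154.  18.  34.] [100.  75.  56.]
side 0.53 [376. 146.  13.  29.] [97. 55. 84.]
scene 0.71 [174. 206.  24.  32.] [114.  61. 107.]
scene 0.7 [244. 207.  22.  34.] [102.  55.  96.]
scene 0.66 [185. 228.  24.  29.] [153.  50.  41.]
scene 0.51 [211. 204.  22.  31.] [108.  81.  61.]
```

```bash

python3 -m pendant '[{"linear":[0,0,-1.5],"dr":[0,0,0]},{"linear":[0,0,-2.5],"dr":[0,0,0]},{"linear":[0,0,-3],"dr":[0,0,0]},{"linear":[0,0,-3],"dr":[0,0,0]},{"linear":[0,0,-2],"dr":[0,0,0]},{"linear":[0,0,-1],"dr":[0,0,0]},{"linear":[1,0.3,0],"dr":[0,0,0]},{"linear":[2,0.6,0],"dr":[0,0,0]}]' >/dev/null
python3 -m pendant '[{"linear":[3.2,1,0],"dr":[0,0,0]},{"linear":[3.2,1,0],"dr":[0,0,0]},{"linear":[3.2,1,0],"dr":[0,0,0]},{"linear":[3.2,1,0],"dr":[0,0,0]},{"linear":[3.2,1,0],"dr":[0,0,0]},{"linear":[3.2,1,0],"dr":[0,0,0]},{"linear":[3.2,1,0],"dr":[0,0,0]},{"linear":[3.2,1,0],"dr":[0,0,0]}]'
python3 -m pendant '[{"linear":[3.2,1,0],"dr":[0,0,0]},{"linear":[3.2,1,0],"dr":[0,0,0]},{"linear":[3.2,1,0],"dr":[0,0,0]},{"linear":[2,0.6,0],"dr":[0,0,0]},{"linear":[1.5,0.5,0],"dr":[0,0,0]},{"linear":[0,0,0],"dr":[0,0,0]},{"linear":[0,0,0],"dr":[0,0,0]},{"linear":[0,0,0],"dr":[0,0,0]}]'
python3 -m pendant '[{"linear":[0,0,1.5],"dr":[0,0,0]},{"linear":[0,0,1.5],"dr":[0,0,0]},{"linear":[0,0,1],"dr":[0,0,0]},{"linear":[0,0,0],"dr":[0,0,0]},{"linear":[0,0,0],"dr":[0,0,0]},{"linear":[0,0,0],"dr":[0,0,0]}]'
python3 ov.py 606.3 24 0.055 pics/ov3.png
```

```text
time_s: 9.73
tool_pos: [569.0, -108.7, 262.8]
ee_rot: [[-0.052, 0.999, -0.004], [0.999, 0.052, 0.001], [0.001, -0.004, -1.0]]
ft_force: [0.9, 0.6, -2.5]
finger_gap: 58.1
gripper_force: 49.5
time_s: 10.4
tool_pos: [603.5, 19.4, 264.2]
ee_rot: [[-0.049, 0.999, -0.002], [0.999, 0.049, -0.002], [-0.002, -0.002, -1.0]]
ft_force: [0.3, -0.1, -2.2]
finger_gap: 58.9
gripper_force: 49.5
time_s: 10.9
tool_pos: [604.8, 20.2, 225.4]
ee_rot: [[-0.05, 0.999, 0.001], [0.999, 0.05, -0.0], [-0.0, 0.001, -1.0]]
ft_force: [0.3, -1.7, -1.9]
finger_gap: 58.1
gripper_force: 49.4
tool [604.81121686  20.20520893 225.43877583]
```

View pics/ov3.png

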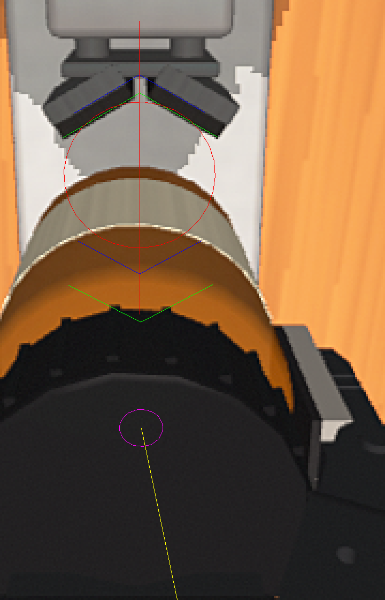

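```bash
python3 - <<'E'
from h import *
im,T,o=wristT(); print(o['tool_pos']); q=lambda u,v:(260+u/2.143,100+v/2.143)
for z in (108,110): print(ray(q(140,167),im['K'],T,z), ray(q(139,310),im['K'],T,z+78))
print(T[:3,3])
E
```

```text
[604.99901282  20.50514837 225.67662621]
[605.00365983  50.1746509  108.        ] [604.40285659  45.39989464 186.        ]
[604.95832189  50.70546871 110.        ] [604.33658286  46.38761168 188.        ]
[600.70744115 100.47488761 297.51977872]
```

```bash

python3 -m pendant '[{"linear":[0.37,0.08,0],"dr":[0,0,0]},{"linear":[0,0,1],"dr":[0,0,0]},{"linear":[0,0,1.5],"dr":[0,0,0]},{"linear":[0,0,1.5],"dr":[0,0,0]},{"linear":[0,0,1],"dr":[0,0,0]},{"linear":[0,0,0.5],"dr":[0,0,0]},{"linear":[0,0,0],"dr":[0,0,0]},{"linear":[0,0,0],"dr":[0,0,0]}]'
python3 -m pendant '[{"linear":[0,0,0.7],"dr":[0,0,0]},{"linear":[0,0,0.7],"dr":[0,0,0]},{"linear":[0,0,0.7],"dr":[0,0,0]},{"linear":[0,0,0.4],"dr":[0,0,0]},{"linear":[0,0,0],"dr":[0,0,0]},{"linear":[0,0,0],"dr":[0,0,0]}]'
```

```text
time_s: 11.67
tool_pos: [605.2, 24.9, 169.8]
ee_rot: [[-0.051, 0.999, -0.0], [0.999, 0.051, -0.0], [-0.0, -0.0, -1.0]]
ft_force: [0.4, -0.0, -3.1]
finger_gap: 58.5
gripper_force: 49.5
time_s: 12.17
tool_pos: [604.9, 24.9, 144.5]
ee_rot: [[-0.051, 0.999, -0.001], [0.999, 0.051, -0.0], [-0.0, -0.001, -1.0]]
ft_force: [0.2, -0.3, -2.5]
finger_gap: 58.2
gripper_force: 49.5
```

No jaw contact; lowering the last few mm.

```bash

python3 -m pendant '[{"linear":[0,0,0.1],"dr":[0,0,0]},{"linear":[0,0,0.1],"dr":[0,0,0]},{"linear":[0,0,0.1],"dr":[0,0,0]},{"linear":[0,0,0],"dr":[0,0,0]},{"linear":[0,0,0],"dr":[0,0,0]}]'
python3 -m pendant '[{"linear":[0,0,0.1],"dr":[0,0,0]},{"linear":[0,0,0],"dr":[0,0,0]},{"linear":[0,0,0],"dr":[0,0,0]}]'
```

```text
time_s: 12.58
tool_pos: [605.1, 24.9, 142.0]
ee_rot: [[-0.051, 0.999, 0.0], [0.999, 0.051, 0.0], [0.0, 0.0, -1.0]]
ft_force: [0.1, -0.4, -2.9]
finger_gap: 58.3
gripper_force: 49.5
time_s: 12.83
tool_pos: [605.3, 25.0, 141.0]
ee_rot: [[-0.051, 0.999, 0.0], [0.999, 0.051, 0.0], [0.0, 0.0, -1.0]]
ft_force: [0.2, -0.2, -1.5]
finger_gap: 58.2
gripper_force: 49.6
```

```bash

python3 -m pendant '[{"linear":[0,0,0.05],"dr":[0,0,0]},{"linear":[0,0,0],"dr":[0,0,0]},{"linear":[0,0,0],"dr":[0,0,0]}]'
python3 -m pendant '[{"linear":[0,0,0],"dr":[0,0,0]},{"linear":[0,0,0],"dr":[0,0,0]},{"linear":[0,0,0],"dr":[0,0,0]},{"linear":[0,0,0],"dr":[0,0,0]},{"linear":[0,0,0],"dr":[0,0,0]},{"linear":[0,0,0],"dr":[0,0,0]},{"linear":[0,0,0],"dr":[0,0,0]},{"linear":[0,0,0],"dr":[0,0,0]}]' 1
python3 -m pendant '[{"linear":[0,0,-1],"dr":[0,0,0]},{"linear":[0,0,-2],"dr":[0,0,0]},{"linear":[0,0,-3],"dr":[0,0,0]},{"linear":[0,0,-3],"dr":[0,0,0]},{"linear":[0,0,-3],"dr":[0,0,0]},{"linear":[0,0,-1],"dr":[0,0,0]},{"linear":[0,0,0],"dr":[0,0,0]},{"linear":[0,0,0],"dr":[0,0,0]}]'
python3 - <<'E'
from h import *
im,T,o=wristT(); K=im['K']; print(o['time_s'],o['tool_pos'],np.round(o['joint_positions'],2)); cv2.imwrite('pics/w4.png',im['color'][:,:,::-1])
for d in cut_out('wrist','cement_jar')[:2]:
    b=d['box']; r=least_squares(lambda p:box(cyl(*p)+[0,0,25],K,T)-b,[606,25]); print(d['p'],b,r.x,np.round(r.fun,1))
for d in cut_out('wrist','lever')[:2]: print('lever',d['p'],d['box'])
S=get_image('scene')
for d in cut_out('scene','lever_handle')[:2]: print('scene',d['p'],d['box'])
for d in cut_out('scene','cement_jar'):
    b=d['box']; r=least_squares(lambda p:box(cyl(*p)+[0,0,25],S['K'],S['pose'])-b,[606,25]); print(d['p'],b,r.x,np.round(r.fun,1))
E
```

```text
time_s: 13.08
tool_pos: [605.3, 25.0, 141.0]
ee_rot: [[-0.051, 0.999, 0.0], [0.999, 0.051, 0.0], [0.0, 0.0, -1.0]]
ft_force: [-2.3, 1.2, 4.5]
finger_gap: 58.1
gripper_force: 50.2
time_s: 13.75
tool_pos: [605.1, 24.9, 140.4]
ee_rot: [[-0.051, 0.999, 0.0], [0.999, 0.051, -0.0], [-0.0, 0.0, -1.0]]
ft_force: [0.5, 0.8, 0.1]
finger_gap: 85.4
gripper_force: 0.0
time_s: 14.42
tool_pos: [605.0, 25.1, 270.9]
ee_rot: [[-0.051, 0.999, 0.001], [0.999, 0.051, 0.0], [0.0, 0.001, -1.0]]
ft_force: [0.3, 0.5, 0.0]
finger_gap: 85.0
gripper_force: 0.0
14.4167 [604.9514306   25.08946894 270.85266513] [-0.44  0.52  0.45  1.93 -0.32  0.76  0.25]
0.76 [322.8, 191.0, 77.2, 99.2] [604.84563591  27.04081976] [-0.  -0.1  0.2  0.6]
0.19 [319.8, 305.6, 69.3, 129.4] [608.04077927 -86.20741705] [  0.    1.3  -1.3 -12.3]
lever 0.92 [321.2, 307.4, 70.1, 126.5]
scene 0.86 [302.6, 208.1, 37.7, 24.1]
0.88 [187.4, 228.1, 27.1, 30.1] [ 576.13168765 -484.38044341] [-0.1  0.  -2.   2.7]
0.76 [241.8, 207.8, 21.6, 31.7] [ 556.76850418 -301.7371246 ] [-0.  -0.  -0.1  0.6]
0.74 [175.5, 205.3, 21.0, 25.5] [ 468.66395006 -503.91444001] [ 0.2 -0.3  3.8  6.6]
0.63 [339.1, 190.7, 16.0, 28.5] [599.90492843  25.3941899 ] [-0.1 -0.2  2.1  3.3]
```

View pics/w4.png

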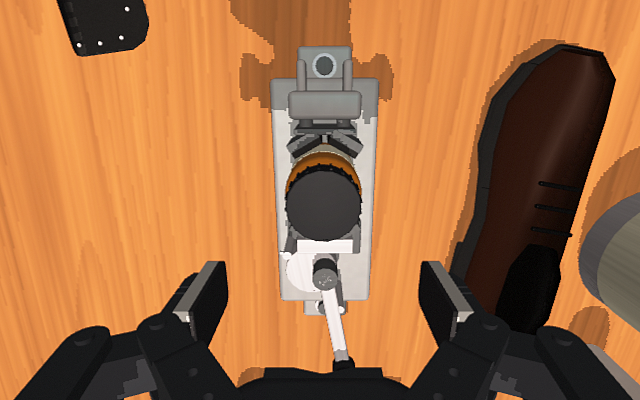

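The jar stands alone between the jaws, with its lid centred at (323,200). The lever is still open and the base of the handle is near (343,363). Next I go above the handle.

```bash

python3 -m pendant '[{"linear":[-2,0.2,0],"dr":[0,0,0]},{"linear":[-3.5,0.4,0],"dr":[0,0,0]},{"linear":[-3.5,0.4,0],"dr":[0,0,0]},{"linear":[-3.5,0.4,0],"dr":[0,0,0]},{"linear":[-3.5,0.4,0],"dr":[0,0,0]},{"linear":[-2.2,0.2,0],"dr":[0,0,0]},{"linear":[-1,0.1,0],"dr":[0,0,0]}]' > /dev/null
python3 -m pendant '[{"linear":[0,0,0],"dr":[0,0,-0.09]},{"linear":[0,0,0],"dr":[0,0,-0.09]},{"linear":[0,0,0],"dr":[0,0,0]},{"linear":[0,0,0],"dr":[0,0,0]},{"linear":[0,0,0],"dr":[0,0,0]}]'
python3 - <<'E'
from h import *
im,T,o=wristT(); K=im['K']; print(o['tool_pos']); cv2.imwrite('pics/w5.png',im['color'][:,:,::-1])
P=np.array([635.9,-166,125.]); print('pred top',proj(P,K,T),'base',proj(P-[0,0,53],K,T))
for t in('lever_handle','lever'):
  for d in cut_out('wrist',t)[:2]: print(t,d['p'],d['box'])
m=cut_out('wrist','lever')[0]['mask']; dk=m&(im['color'].max(2)<60); n,l,s,c=cv2.connectedComponentsWithStats(dk.astype('u1')); print(s[1:],c[1:].round())
E
```

```text
time_s: 15.72
tool_pos: [635.8, -164.6, 270.0]
ee_rot: [[-0.229, 0.974, -0.001], [0.974, 0.229, 0.001], [0.001, -0.0, -1.0]]
ft_force: [0.9, 0.3, -0.1]
finger_gap: 85.2
gripper_force: 0.0
[ 635.84583387 -164.56414703  270.00811421]
pred top [[322.87595896 211.31949475]] base [[322.89675364 189.29269518]]
lever_handle 0.83 [307.6, 118.6, 66.7, 210.0]
lever_handle 0.57 [326.7, 111.7, 132.0, 223.4]Traceback (most recent call last):
  File "<stdin>", line 6, in <module>
IndexError: list index out of range
```

View pics/w5.png

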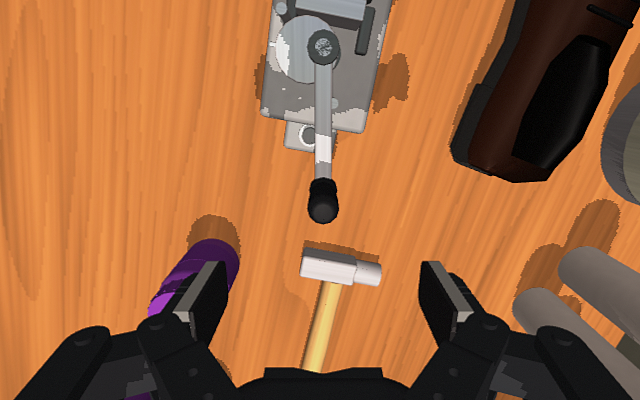

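```bash

python3 -m pendant '[{"linear":[0.2,0,1],"dr":[0,0,0]},{"linear":[0,0,2.5],"dr":[0,0,0]},{"linear":[0,0,2.5],"dr":[0,0,0]},{"linear":[0,0,2.5],"dr":[0,0,0]},{"linear":[0,0,1.5],"dr":[0,0,0]},{"linear":[0,0,1],"dr":[0,0,0]},{"linear":[0,0,0],"dr":[0,0,0]},{"linear":[0,0,0],"dr":[0,0,0]}]'
python3 -m pendant '[{"linear":[0,0,0],"dr":[0,0,0]},{"linear":[0,0,0],"dr":[0,0,0]},{"linear":[0,0,0],"dr":[0,0,0]},{"linear":[0,0,0],"dr":[0,0,0]},{"linear":[0,0,0],"dr":[0,0,0]},{"linear":[0,0,0],"dr":[0,0,0]},{"linear":[0,0,0],"dr":[0,0,0]},{"linear":[0,0,0],"dr":[0,0,0]}]' 0 40
python3 -m pendant '[{"linear":[0,0,0],"dr":[0,0,0]},{"linear":[0,0,0],"dr":[0,0,0]},{"linear":[0,0,0],"dr":[0,0,0]},{"linear":[0,0,0],"dr":[0,0,0]}]'
```

```text
time_s: 16.58
tool_pos: [635.3, -163.8, 160.0]
ee_rot: [[-0.229, 0.973, -0.001], [0.973, 0.229, -0.0], [0.0, -0.001, -1.0]]
ft_force: [-0.6, -0.2, 1.4]
finger_gap: 85.3
gripper_force: 0.0
time_s: 17.25
tool_pos: [635.6, -163.9, 161.1]
ee_rot: [[-0.229, 0.973, 0.001], [0.973, 0.229, 0.0], [-0.0, 0.001, -1.0]]
ft_force: [-0.6, 0.3, 5.5]
finger_gap: 21.8
gripper_force: 39.1
time_s: 17.58
tool_pos: [635.6, -163.9, 161.1]
ee_rot: [[-0.229, 0.973, 0.001], [0.973, 0.229, 0.0], [0.0, 0.001, -1.0]]
ft_force: [-1.0, 0.3, 5.5]
finger_gap: 21.9
gripper_force: 39.1
```

Gripped on the post: the gap is 21.9 mm. Swinging in stages, with the wrist turning along with the lever.

```bash

python3 -m pendant '[{"linear":[0.016,-0.6,-0.1],"dr":[0,0,0.0545]},{"linear":[0.016,-0.6,0],"dr":[0,0,0.0545]},{"linear":[0.016,-0.6,0],"dr":[0,0,0.0545]},{"linear":[0.016,-0.6,0],"dr":[0,0,0.0545]},{"linear":[0.016,-0.6,0],"dr":[0,0,0.0545]},{"linear":[0.016,-0.6,0],"dr":[0,0,0.0545]},{"linear":[0.016,-0.6,0],"dr":[0,0,0.0545]},{"linear":[0.016,-0.6,0],"dr":[0,0,0.0545]}]'
python3 -m pendant '[{"linear":[0,0,0],"dr":[0,0,0]},{"linear":[0,0,0],"dr":[0,0,0]},{"linear":[0,0,0],"dr":[0,0,0]}]'
```

```text
time_s: 18.25
tool_pos: [588.5, -164.3, 161.2]
ee_rot: [[0.206, 0.979, 0.002], [0.979, -0.206, -0.001], [-0.0, 0.002, -1.0]]
ft_force: [2.6, -0.3, -1.5]
finger_gap: 22.1
gripper_force: 40.0
time_s: 18.5
tool_pos: [588.6, -164.3, 161.2]
ee_rot: [[0.202, 0.979, 0.001], [0.979, -0.202, -0.0], [-0.0, 0.001, -1.0]]
ft_force: [2.8, 1.1, -2.7]
finger_gap: 22.0
gripper_force: 39.8
```

```bash

python3 -m pendant '[{"linear":[0.016,-0.6,0],"dr":[0,0,0.0545]},{"linear":[0.016,-0.6,0],"dr":[0,0,0.0545]},{"linear":[0.016,-0.6,0],"dr":[0,0,0.0545]},{"linear":[0.016,-0.6,0],"dr":[0,0,0.0545]},{"linear":[0.016,-0.6,0],"dr":[0,0,0.0545]},{"linear":[0.016,-0.6,0],"dr":[0,0,0.0545]},{"linear":[0.016,-0.6,0],"dr":[0,0,0.0545]},{"linear":[0.016,-0.6,0],"dr":[0,0,0.0545]}]'
python3 -m pendant '[{"linear":[0.016,-0.6,0],"dr":[0,0,0.0545]},{"linear":[0.016,-0.6,0],"dr":[0,0,0.0545]},{"linear":[0.016,-0.6,0],"dr":[0,0,0.0545]},{"linear":[0.016,-0.6,0],"dr":[0,0,0.0545]},{"linear":[0,0,0],"dr":[0,0,0]},{"linear":[0,0,0],"dr":[0,0,0]},{"linear":[0,0,0],"dr":[0,0,0]}]'
```

```text
time_s: 19.17
tool_pos: [545.7, -144.6, 161.2]
ee_rot: [[0.599, 0.801, 0.002], [0.801, -0.599, -0.0], [0.001, 0.002, -1.0]]
ft_force: [5.6, 1.0, -6.3]
finger_gap: 22.2
gripper_force: 40.0
time_s: 19.75
tool_pos: [528.8, -128.6, 161.2]
ee_rot: [[0.756, 0.655, 0.003], [0.655, -0.756, -0.001], [0.001, 0.003, -1.0]]
ft_force: [5.7, -0.0, -8.4]
finger_gap: 22.1
gripper_force: 39.8
```

```bash

python3 -m pendant '[{"linear":[0.016,-0.6,0],"dr":[0,0,0.0545]},{"linear":[0.016,-0.6,0],"dr":[0,0,0.0545]},{"linear":[0.016,-0.6,0],"dr":[0,0,0.0545]},{"linear":[0.016,-0.6,0],"dr":[0,0,0.0545]},{"linear":[0.016,-0.6,0],"dr":[0,0,0.0545]},{"linear":[0.016,-0.6,0],"dr":[0,0,0.0545]},{"linear":[0,0,0],"dr":[0,0,0]},{"linear":[0,0,0],"dr":[0,0,0]}]'
python3 -m pendant '[{"linear":[0.016,-0.6,0],"dr":[0,0,0.0545]},{"linear":[0.016,-0.6,0],"dr":[0,0,0.0545]},{"linear":[0.016,-0.6,0],"dr":[0,0,0.0545]},{"linear":[0.016,-0.6,0],"dr":[0,0,0.0545]},{"linear":[0.016,-0.6,0],"dr":[0,0,0.0545]},{"linear":[0,0,0],"dr":[0,0,0]},{"linear":[0,0,0],"dr":[0,0,0]},{"linear":[0,0,0],"dr":[0,0,0]}]'
```

```text
time_s: 20.42
tool_pos: [510.7, -98.4, 161.2]
ee_rot: [[0.926, 0.377, 0.004], [0.377, -0.926, -0.003], [0.003, 0.004, -1.0]]
ft_force: [6.5, -2.8, -11.2]
finger_gap: 21.8
gripper_force: 41.1
time_s: 21.08
tool_pos: [503.6, -70.0, 161.2]
ee_rot: [[0.993, 0.114, 0.005], [0.114, -0.993, -0.004], [0.004, 0.004, -1.0]]
ft_force: [8.1, -3.6, -13.1]
finger_gap: 21.5
gripper_force: 41.8
```

```bash
python3 - <<'E'
from h import *
P=np.array([(635.6,-163.9),(588.6,-164.3),(545.7,-144.6),(528.8,-128.6),(510.7,-98.4),(503.6,-70)])
for r in (110,None):
    f=(lambda p:np.hypot(*(P-p[:2]).T)-110) if r else (lambda p:np.hypot(*(P-p[:2]).T)-p[2])
    s=least_squares(f,[611,-57,110]); c=s.x[:2]; a=np.unwrap(np.arctan2(*(P-c).T[::-1])); print(s.x,np.round(s.fun,1),a[0]-a)
    a0=-np.pi/2+np.radians(10); print('yaw by start',a[0]-a0,'angle to -x at yaw .055',a[-1]+np.pi-.055)
E
```

```text
[612.42801098 -56.79357577 110.        ] [-0.4  0.1  0.3  0.2 -0.1 -0.4] [0.         0.43117842 0.8628971  1.07436898 1.39562011 1.66309729]
yaw by start 0.03852889626264111 angle to -x at yaw .055 0.06576086258415453
[611.23423463 -58.46211085 108.22385761] [-0.  0.  0.  0. -0.  0.] [0.         0.43778845 0.87748573 1.09292249 1.41976167 1.69111325]
yaw by start 0.05257156451666889 angle to -x at yaw .055 0.05178756665546718
```

```bash

python3 -m pendant '[{"linear":[0.016,-0.58,0],"dr":[0,0,0.0545]},{"linear":[0,0,0],"dr":[0,0,0]},{"linear":[0,0,0],"dr":[0,0,0]},{"linear":[0,0,0],"dr":[0,0,0]},{"linear":[0,0,0],"dr":[0,0,0]},{"linear":[0,0,0],"dr":[0,0,0]},{"linear":[0,0,0],"dr":[0,0,0]},{"linear":[0,0,0],"dr":[0,0,0]}]'
python3 - <<'E'
from h import *
o=readout.get_obs(); p=np.array(o['tool_pos'][:2])-[611.23,-58.46]; print('cam angle',1.691-(np.arctan2(-p[1],-p[0])-np.arctan2(11.54,107.6))*1, 'qvel',np.abs(o['qvel']).max(),o['gripper_force'])
a=get_image('scene'); A=a['color'][150:250,260:400,::-1]; b=get_image('side'); B=b['color'][140:290,270:400,::-1]
for d in cut_out('side','cement_jar'):
    r=least_squares(lambda p:box(cyl(*p)+[0,0,25],b['K'],b['pose'])-d['box'],[606,25]); print(d['p'],d['box'],r.x,np.round(r.fun,1))
z=lambda i:cv2.resize(i,(int(i.shape[1]*400/i.shape[0]*.7),280),interpolation=3)
cv2.imwrite('pics/end.png',np.hstack([z(A),z(B)]))
E
```

```text
time_s: 21.75
tool_pos: [503.2, -64.3, 161.2]
ee_rot: [[0.998, 0.059, 0.005], [0.059, -0.998, -0.004], [0.005, 0.004, -1.0]]
ft_force: [8.0, -3.7, -13.4]
finger_gap: 21.8
gripper_force: 42.2
cam angle 1.7437538081939226 qvel 0.001268544415638361 42.21896231174469
0.82 [345.1, 176.2, 11.5, 32.7] [ 549.91397041 -256.3888249 ] [-0.3 -0.9  7.7  3.2]
0.73 [318.7, 226.9, 24.8, 35.0] [606.41194089  11.97494927] [-0.  -0.5 -2.6  6.5]
0.72 [377.2, 145.2, 2.7, 30.8] [ 446.85528313 -478.52588578] [-0.5 -1.2 15.4  1.6]
0.61 [342.6, 147.4, 10.1, 22.8] [ 569.5256205  -453.70757942] [-0.2 -1.6  7.1  9.8]
```

View pics/end.png

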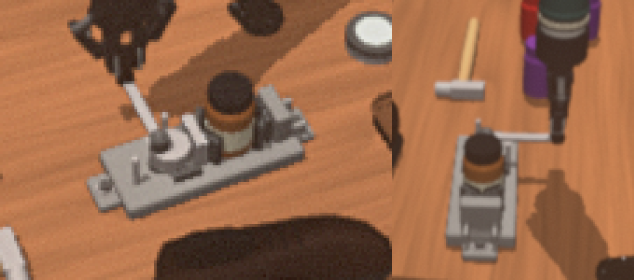

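The jar is upright and clamped between both jaws. The lever points square out of the front with the fingers on it, and the estimated cam angle is 1.744 rad. Handing in.

```bash
python3 -c "
from rig import ctrl; print(ctrl.sign_off())"
```

```text
the job is handed in; nothing more can be done
None
```

The cement jar stands upright in the vise with the lever held by the fingers at an estimated 1.744 rad (highest lift is 1.745); I handed the job in at about 22 s and no verdict came back. The jaws' grip on the jar I judged only from the closing picture.

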